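# Cure two glued miniatures under the UV spot lamp

## Robot

A 7-joint arm with a two-finger parallel gripper is mounted at the origin on the work surface. World frame = base frame: x ahead of the robot, y to its left, z up, the work surface at z = 0. Lengths are in m, angles in rad, forces in N, time in s.
With the tool pointing down it reaches from about 0.4 to 0.85 m from the base axis. Payload 4.5 kg.
Tool frame: the origin (TCP) lies at the very end of the fingers, on their centre line; the grasp point (between the pads) lies 19 mm behind it; z points along the fingers, y is the line along which they close (so a half turn about z gives the same grasp; the last joint's range is limited). The gripper opens to 88 mm and grips with 3 to 60 N. Pads are 18 mm wide; open, the fingers measure 123 mm over their backs; the gripper's body (75 mm by 187 mm) begins 45 mm behind the grasp point.
Start: joints at [-1.213, 0.689, -0.195, 1.565, 0.157, 0.902, -0.215], TCP at [0.199, 0.593, 0.239] pointing down, gripper open.
Joint ranges: [-3.01, 3.01], [-0.46, 2.08], [-1.47, 1.51], [0.13, 2.56], [-1, 4.14], [0.04, 2.09], [-2.66, 2.66]. Speed limits (rad/s): [2.57, 2.57, 3.14, 3.14, 3.14, 3.14, 3.14].

## Interface

Orientations are given as a unit quaternion [x, y, z, w].
In Python, from plant import r, eyes, nets gives the robot as it stands.
- The arm moves only by the shell command python3 -m pendant 'ROWS' [FORCE]. ROWS is JSON, a list of rows, each an object of numbers: "claw": the opening, from 0 (shut) to 1 (fully open); "dx", "dy", "dz": the shift along the world's x, y, z in mm; "twist": the turn about the world's z in rad. In form: [{"claw": .., "dx": .., "dy": .., "dz": .., "twist": ..}, ...]. A call has 1 to 8 rows; each row is the pose to reach, as a shift and turn from the pose commanded when the call began; what a row does not reach only later rows make up. A row lasts 1/10 s, in which the tool goes at most 50 mm and 8.59 degrees, less where a joint would pass 70% of its speed; a pose out of reach is approached as far as the arm can. A call with a gripper value outside its range is refused whole. The fingers move at their own pace and stop on an object; FORCE is the grip in N (left out, the last holds). Time passes only in rows, so rows that repeat a pose let the fingers close. It gives the time, the measured TCP pose, the force, the opening and the grip force at its end, in the units of the state.
- r.get_state(): the state, without advancing time (a new reading comes with each control period).
- eyes.snapshot(name): name is "scene" or "top" or "wrist"; returns (picture, depth): 400x640x3 uint8, blue, green, red; 400x640 float32, m along the optical axis (not along the pixel's ray), 0 where there is no reading.
- eyes.camera_info(name): a dict with "K" (3x3 intrinsics, pixels), "D" ([k1, k2, p1, p2, k3] as OpenCV has them; the pictures are not rectified), "world_to_cam" (4x4, takes a point from world to camera coordinates); the wrist camera has in their place "T_tool_cam" (4x4, takes a point from camera to tool coordinates, whose origin is the TCP and whose axes are the flange's). Camera axes: x right, y down, z forward; pixel columns grow to the right and rows downward; lengths in m; the calibration is good to about 2 mm. A picture is of the moment at which its call begins: read the wrist's pose just before it. camera_info takes no time and is no camera call.
- r.finish_job(): hands the job in; it is judged then, once.
Trained networks look in the newest picture that a camera, given by its name, has taken for a name from the list of things; names that differ only in an ending like _2 or _b are one class to them, and where a whole thing is asked for, a point or a joint stands for the part that bears it (a point fixed in the world has none). Each returns a list of dicts, best first, with "confidence" (0 to 1); they miss things now and then, are a little off and sometimes report something else, mostly with a low value. They report only what shows in the picture. A call takes as long as a camera call.
- nets.spot_in(camera, query): "box" ([left, top, width, height] as shares, 0 to 1, of the picture: columns of its width, rows of its height, round what is visible of it).
- nets.place_of(camera, query): "position" ([column, row] as shares, 0 to 1, of the picture: columns of its width, rows of its height: a listed point, or the origin of a listed thing).
The state is a dict: "clock": time; "q": joint angles; "qd": joint speeds; "joint_torque": joint torques, N m; "tool_pos": TCP position; "eef_rot": TCP orientation; "contact_force": force on the tool from outside, world axes, zero at the start; "moment": the same for the moment, N m; "opening": opening from 0.0 (shut) to 1.0 (fully open); "finger_force": force on a finger pad.
Only numpy, scipy, OpenCV 4.12 (cv2) and the standard library are available. Lean on these libraries where they do the work, as an engineer would, in place of code of your own. Each camera call takes 0.05 s, during which the arm holds its last target. There are 200 camera calls.

## Task

Cure the fresh glue on the two figures on the sliding tray, the painted spearman first because his glue went on first. Slide the tray by its black knob until the spearman stands centred under the lamp's nozzle, turn the spring-return dial past its first two clicks to the third and hold it there for about two seconds, then let it spring back to off before moving the tray; bring the grey swordsman centred under the nozzle in the same way, turn the dial to the third click again, and finish while still holding it there. Do not touch the figures or the lamp, and leave the palette, bottle, water pot and loose soldier undisturbed.

Things in the scene. Friction and masses are not known exactly. Their poses are not given: they have to be found in the camera images.
- stage: Dark steel base of a manual x-y stage, 220 x 200 x 12 mm, fixed to the desk. Origin: centre of its underside. x and y are the two slide directions. On it an aluminium saddle slides along x, and on the saddle the tray slides along y.
- saddle (a joint): Slide of the saddle (with the tray on it) along the stage's x, m; range -0.05 to 0.05. Stays where it is left; about 1.6 N of friction, no spring.
- tray (a joint): Slide of the tray along the stage's y, m; range -0.07 to 0.07. Stays where it is left; about 1.6 N of friction, no spring. The tray is a 230 (x) x 170 (y) x 8 mm aluminium plate with a white gridded mat on it, its top 39 mm above the desk; it always keeps the stage's orientation.
- tray_knob (a point): Centre of the top face of the tray's knob: an upright black cylinder 20 mm in diameter, 42 mm tall, standing on the tray's aluminium margin nearest the robot, its top 80 mm above the desk. Pinch it from above (tray surface 42 mm below this point) and move it sideways in x and y to slide the tray. Turns with the stage.
- spearman: Painted blue-and-yellow foot soldier with a spear, 46 mm tall over the spear, on a round 25 mm base, fixed on the tray on the printed red target (right-hand, -y side), 130 mm in stage x and -42 mm in stage y from the knob. Origin: centre of the base's underside. Wet glue: not to be touched.
- swordsman: Plain grey primed foot soldier with a steel sword and brown round shield, 41 mm tall, on a round 25 mm base, fixed on the tray on the printed blue target (left-hand, +y side), 162 mm in stage x and +34 mm in stage y from the knob. Origin: centre of the base's underside. Wet glue: not to be touched.
- lamp: UV spot lamp on a fixed stand behind the stage: grey weighted foot 110 x 170 x 22 mm, steel column 20 mm in diameter, 322 mm tall, a horizontal bar at 250 mm towards the robot and, hanging from its end, a finned aluminium lamp head 48 mm across its black cap with an orange cone below. Origin: at desk height under the nozzle. Not to be touched.
- nozzle_tip (a point): Tip of the lamp's orange cone, 100 mm above the desk, 170 mm from the column towards the robot. A figure is centred when its base centre is straight below this point; the lit spot is 12 mm across. The tip clears the figures' tops by 15 mm or more; the lamp head reaches 261 mm above the desk.
- unit: Grey power unit of the lamp, a fixed box 140 (x) x 120 (y) mm, black top panel 69 mm above the desk, left or right of the stage, with the dial in the middle of its top. Origin: centre of its underside.
- dial (a joint): Dial angle, rad: 0 = off, clicks at 0.4, 0.8 and 1.2 (the third, just short of the end stop at 1.26). Grows clockwise seen from above. A spring returns it to off from anywhere when released (0.06 N m at off, 0.17 N m at the third click, varying by 0.05 N m at each click). On the panel a white mark shows off; violet marks with one, two and three yellow dots show clicks 1, 2, 3.
- wing: White grip bar of the dial, standing on its 52 mm black hub: 46 mm long (x), 10 mm thick (y), 30 mm tall (z). Origin: on the dial's axis at the bar's foot, 77 mm above the desk; the top of the bar is at 107 mm. x runs along the bar to its pointer end (red line on top), and turns with the dial: at off it points 0.6 rad to the left (anticlockwise) of the unit's x. Pinch it across y from above.
- palette: Open wet palette, grey, 200 x 130 x 22 mm, loose, on the other side of the stage from the unit. Origin: centre of its underside. Bystander.
- bottle: White dropper paint bottle, 25 mm in diameter, 84 mm tall, loose. Origin: centre of its underside. Bystander.
- water_pot: White ceramic water cup, 72 mm across, 75 mm tall, loose. Origin: centre of its underside. Bystander.
- soldier: Finished blue-and-yellow swordsman, 41 mm tall on a 25 mm base, standing loose on the desk. Origin: centre of the base's underside. Bystander.

How it is judged:
By the outcome, as a careful person would: the job done as asked, in the order asked, and still so for the second after the job is handed in, while the arm keeps its last pose, push and grip.
It also fails if it takes over 72 s, if anything falls off the work surface, if the arm or the gripper's body presses on something with over 40 N, if the wrist force passes 120 N, or if a joint passes its speed limit or range.

## Working session

There is one attempt and no reset: what is moved stays moved. The work goes in short steps, Python scripts to look and compute and a shell command to move; the robot and the scene stay as the last step left them, time stands still between calls to the robot, and variables do not carry over. Pictures are saved under pics/ and viewed, at most 10 in all, crops included, and the job is handed in when it is done.

```bash
ls; mkdir -p pics; cat > h.py <<'E'
import numpy as np, cv2
from plant import r, eyes, nets
def ray(cam,uv):
    i=eyes.camera_info(cam);K=np.array(i["K"],float);D=np.array(i["D"],float)
    p=cv2.undistortPoints(np.array([[uv]],float),K,D)[0,0]
    d=np.array([p[0],p[1],1.0])
    if cam=="wrist":
        from scipy.spatial.transform import Rotation as R
        s=r.get_state();T=np.eye(4);T[:3,:3]=R.from_quat(s["eef_rot"]).as_matrix();T[:3,3]=s["tool_pos"]
        M=T@np.array(i["T_tool_cam"])
    else: M=np.linalg.inv(np.array(i["world_to_cam"]))
    return M[:3,3],M[:3,:3]@d
def atz(cam,uv,z):
    o,d=ray(cam,uv);return o+d*(z-o[2])/d[2]
def place(cam,q,z):
    out=[]
    for f in nets.place_of(cam,q)[:2]:
        uv=np.array(f["position"])*[640,400]
        out.append((round(f["confidence"],2),uv.round(1),atz(cam,uv,z).round(4)))
    return out
E
python3 - <<'E'
from h import *
for c in("scene","top"):
    p,d=eyes.snapshot(c);cv2.imwrite(f"pics/{c}0.png",p)
    for q,z in dict(stage=0,tray_knob=.08,spearman=.039,swordsman=.039,lamp=0,nozzle_tip=.1,unit=0,wing=.077,palette=0,bottle=0,water_pot=0,soldier=0).items(): print(c,q,*place(c,q,z))
s=r.get_state();print(s["clock"],s["tool_pos"],s["eef_rot"],s["opening"])
E
```

```text
pics
scene stage (0.8, array([319.8, 239.2]), array([0.6033, 0.0349, 0.    ]))
scene tray_knob (0.75, array([344.9, 204.9]), array([0.5023, 0.0258, 0.08  ]))
scene spearman (0.59, array([302.1, 222.4]), array([ 0.6278, -0.023 ,  0.039 ]))
scene swordsman (0.7, array([412.7, 268.5]), array([0.4977, 0.304 , 0.039 ])) (0.37, array([302.4, 243.4]), array([0.6788, 0.0538, 0.039 ]))
scene lamp
scene nozzle_tip (0.58, array([297.5, 216.3]), array([0.6631, 0.0081, 0.1   ]))
scene unit (0.83, array([410.9, 269.3]), array([0.4715, 0.282 , 0.    ]))
scene wing (0.47, array([414.8, 248.6]), array([0.471 , 0.2795, 0.077 ]))
scene palette (0.75, array([291.7, 179.2]), array([ 0.4931, -0.2921,  0.    ]))
scene bottle (0.64, array([341.8, 204.1]), array([ 0.438 , -0.0625,  0.    ])) (0.48, array([444.4, 312.7]), array([0.5122, 0.4285, 0.    ]))
scene water_pot (0.52, array([231.3, 174.6]), array([ 0.6617, -0.4517,  0.    ]))
scene soldier (0.48, array([417.1, 331.8]), array([ 0.6073,  0.4244, -0.    ]))
top stage (0.78, array([296.3, 198.5]), array([0.583 , 0.0248, 0.    ]))
top tray_knob (0.77, arr
[... 359 characters left out ...]
3, 170.5]), array([0.6666, 0.0267, 0.    ]))
top nozzle_tip (0.25, array([402.7, 226. ]), array([ 0.4971, -0.2638,  0.1   ]))
top unit (0.94, array([211.1, 234.6]), array([0.4733, 0.2673, 0.    ]))
top wing (0.47, array([200.1, 232.2]), array([0.4726, 0.281 , 0.077 ]))
top palette
top bottle (0.62, array([149.4, 224.1]), array([0.5003, 0.4463, 0.    ]))
top water_pot (0.69, array([455. , 180.4]), array([ 0.6456, -0.4394,  0.    ])) (0.69, array([400.6, 224.8]), array([ 0.5117, -0.278 ,  0.    ]))
top soldier (0.61, array([154.2, 187.1]), array([0.6091, 0.4405, 0.    ]))
1.3 [0.19880846 0.5925689  0.23874945] [ 1.61179298e-01  9.86925140e-01  5.04878186e-05 -1.22403229e-05] 0.9979048242721468
```

```bash
python3 - <<'E'
import cv2,numpy as np
a=cv2.imread("pics/scene0.png")[130:350,190:470];b=cv2.imread("pics/top0.png")[110:290,130:430]
a=cv2.resize(a,(763,600),interpolation=3); b=cv2.resize(b,(800,480),interpolation=3)
cv2.imwrite("pics/a.png",a);cv2.imwrite("pics/b.png",b)
E
```

```text
(no output)
```

View pics/a.png

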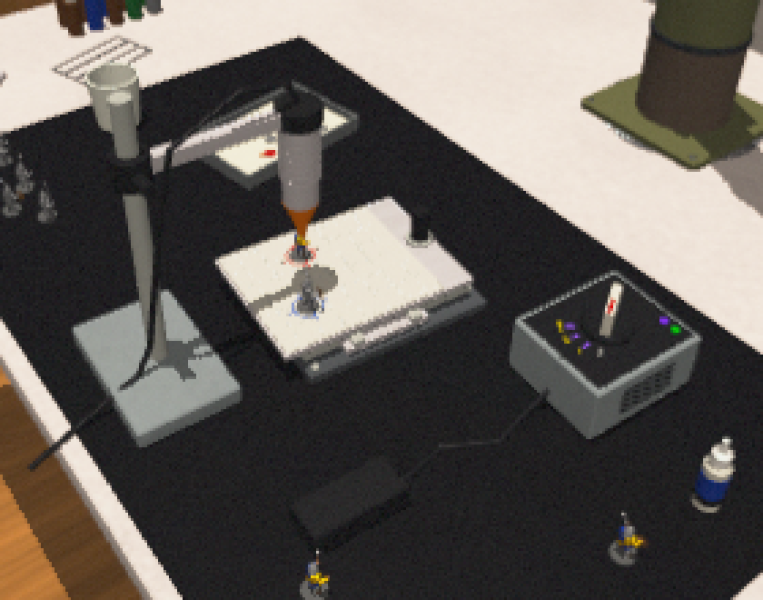

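View pics/b.png

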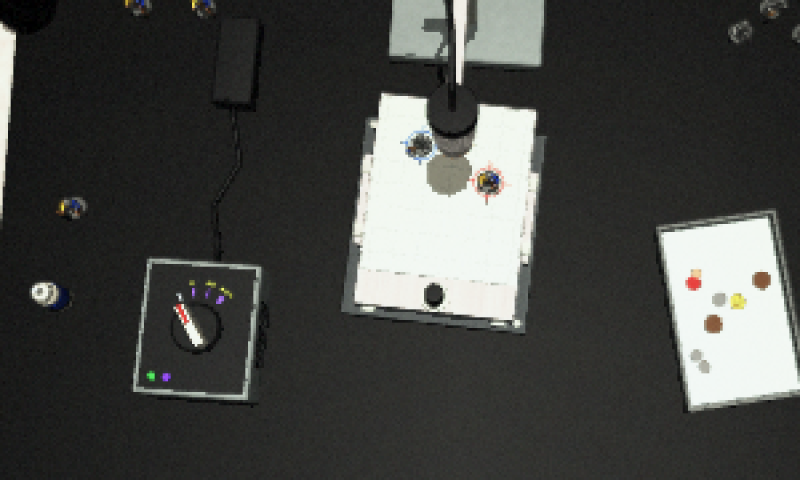

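The views show the knob at top-picture pixel (292,219), the spearman at (312,178), the swordsman at (290,166) and the lamp cap at about (299,152). The dial is on the left at (203,232). Next I'll refine the yaws and the nozzle position.

```bash
python3 - <<'E'
from h import *
p,d=eyes.snapshot("top"); ps,ds=eyes.snapshot("scene")
g=p.min(2).astype(int)
m=np.zeros_like(p[:,:,0]); m[140:230,255:340]=(g[140:230,255:340]>150)*255
m=cv2.morphologyEx(m,cv2.MORPH_OPEN,np.ones((3,3)))
n,l,st,_=cv2.connectedComponentsWithStats(m);k=1+st[1:,4].argmax()
c=max(cv2.findContours((l==k).astype(np.uint8),0,2)[0],key=len)[:,0]
W=np.array([atz("top",u.astype(float),.039)[:2] for u in c])
print("tray rect m",st[k],cv2.minAreaRect((W*1000).astype(np.float32)))
def world(cam,uv,dep):
    o,dd=ray(cam,uv);return (o+dd*dep).round(4)
# unit top points by depth
def cloud(cam,d,x0,y0,x1,y1):
    i=eyes.camera_info(cam)
    u,v=np.meshgrid(np.arange(x0,x1),np.arange(y0,y1));dd=d[y0:y1,x0:x1]
    q=cv2.undistortPoints(np.stack([u,v],-1).reshape(-1,1,2).astype(float),np.array(i["K"]),np.array(i["D"]))[:,0]
    P=np.c_[q,np.ones(len(q))]*dd.reshape(-1,1);P=P[dd.ravel()>0]
    M=np.linalg.inv(np.array(i["world_to_cam"]));return P@M[:3,:3].T+M[:3,3]
P=cloud("top",d,165,190,245,275);t=P[(abs(P[:,2]-.069)<.006)]
R=cv2.minAreaRect((t[:,:2]*1000).astype(np.float32));print("unit",len(t),R)
t=P[P[:,2]>.098];print("wing top",len(t),t.mean(0),cv2.minAreaRect((t[:,:2]*1000).astype(np.float32)))
P=cloud("top",d,280,135,320,170);t=P[P[:,2]>.25];print("cap",len(t),t.mean(0),t.min(0),t.max(0),cv2.minEnclosingCircle((t[:,:2]*1000).astype(np.float32)))
P=cloud("top",d,270,205,310,230);t=P[P[:,2]>.07];print("knob",len(t),t.mean(0),t.min(0),t.max(0))
# scene: lamp head surface
P=cloud("scene",ds,270,155,330,225);t=P[(P[:,2]>.09)&(abs(P[:,0]-.665)<.06)&(abs(P[:,1]-.02)<.06)]
for z in np.arange(.1,.27,.02):
    q=t[abs(t[:,2]-z)<.01]
    if len(q):print(round(z,2),len(q),q.mean(0).round(4),q[:,0].min().round(4),q[:,0].max().round(4),q[:,1].min().round(4),q[:,1].max().round(4))
hsv=cv2.cvtColor(ps,cv2.COLOR_BGR2HSV);o=(hsv[...,0]>3)&(hsv[...,0]<16)&(hsv[...,1]>150)
o[:200]=0;o[225:]=0;o[:,:285]=0;o[:,315:]=0
ys,xs=np.nonzero(o)
for y in sorted(set(ys)):print(y,xs[ys==y].min(),xs[ys==y].max())
cv2.imwrite("pics/c.png",cv2.resize(ps[190:255,265:345],(800,650)[0:2],interpolation=0)[:600])
E
```

```text
tray rect m [ 263  145   69   85 4116] ((610.7369384765625, 22.703948974609375), (187.69969177246094, 228.4142608642578), 84.5512466430664)
unit 1934 ((472.31292724609375, 273.8482666015625), (119.63045501708984, 139.6805419921875), 86.78877258300781)
wing top 73 [0.47227473 0.27346749 0.10601931] ((472.19061279296875, 273.81304931640625), (44.99381637573242, 10.242990493774414), 31.432941436767578)
cap 353 [0.65742234 0.01294764 0.26333477] [ 0.63183929 -0.01027044  0.25009426] [0.69596921 0.03527561 0.29347546] ((663.904296875, 12.707401275634766), 32.19871520996094)
knob 42 [0.51081247 0.03276794 0.07964687] [0.50168823 0.0246609  0.07256095] [0.52132794 0.04125102 0.08584125]
0.1 8 [0.6587 0.0158 0.106 ] 0.653 0.6619 0.0099 0.0191
0.12 17 [0.661  0.0202 0.1216] 0.6528 0.6678 0.014 0.0266
0.14 46 [0.6641 0.0241 0.1411] 0.6466 0.6762 0.0039 0.0313
0.16 81 [0.6653 0.0248 0.1598] 0.6468 0.6771 0.0039 0.0341
0.18 81 [0.6652 0.0259 0.18  ] 0.6393 0.679 0.0039 0.0354
0.2 107 [0.6652 0.0251 0.1995] 0.6403 0.679 0.003 0.035
0.22 105 [0.6645 0.0263 0.221 ] 0.6379 0.6791 0.0021 0.0371
0.24 120 [0.6766 0.0254 0.2424] 0.6386 0.7249 0.004 0.0379
0.26 298 [0.6753 0.0181 0.2592] 0.6344 0.7249 -0.0075 0.0384
204 293 293
206 305 305
207 295 305
208 296 304
209 297 304
210 297 303
211 297 303
212 298 302
213 299 302
214 299 301
215 299 301
216 301 301
```

View pics/c.png

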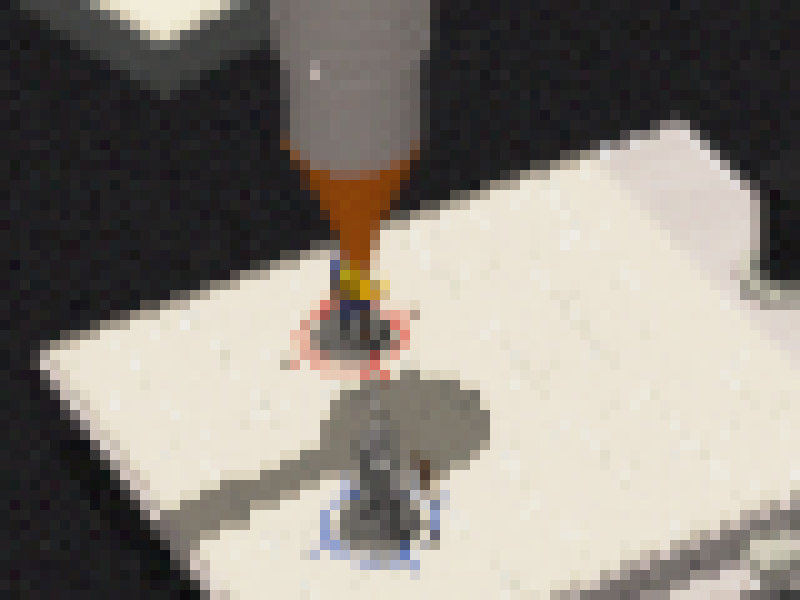

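```bash
R='{"dx":312,"dy":-560,"dz":0,"twist":0.229,"claw":1}'; python3 -m pendant '[{"dx":312,"dy":-560,"dz":-20,"twist":0.229,"claw":0.6},{"dx":312,"dy":-560,"dz":-20,"twist":0.229,"claw":0.6},{"dx":312,"dy":-560,"dz":-20,"twist":0.229,"claw":0.6},{"dx":312,"dy":-560,"dz":-20,"twist":0.229,"claw":0.6},{"dx":312,"dy":-560,"dz":-20,"twist":0.229,"claw":0.6},{"dx":312,"dy":-560,"dz":-20,"twist":0.229,"claw":0.6},{"dx":312,"dy":-560,"dz":-20,"twist":0.229,"claw":0.6},{"dx":312,"dy":-560,"dz":-20,"twist":0.229,"claw":0.6}]'
python3 - <<'E'
from h import *
tip=atz("scene",(300.4,216.5),.1);b=atz("scene",(299.5,223.8),.042);s=atz("scene",(302.5,242),.042)
print("tip",tip,"spear base",b,"sword",s)
y=np.radians(-5.45);Rm=np.array([[np.cos(y),-np.sin(y)],[np.sin(y),np.cos(y)]])
k=np.array([.5108,.0328])
print(k+Rm@[.13,-.042],k+Rm@[.162,.034])
E
```

```text
clock: 2.2
tool_pos: [0.3944, 0.2417, 0.2265]
eef_rot: [0.047, 0.999, 0.0, 0.0]
contact_force: [1.2, -0.6, 0.6]
opening: 0.597
finger_force: 0.0
tip [0.65680752 0.01358309 0.1       ] spear base [ 0.63968641 -0.01910923  0.042     ] sword [0.67705638 0.0519174  0.042     ]
[ 0.63622329 -0.02135716] [0.67529689 0.05126002]
```

```bash
python3 -m pendant '[{"dx":116,"dy":-209,"dz":-66,"twist":0,"claw":0.6},{"dx":116,"dy":-209,"dz":-66,"twist":0,"claw":0.6},{"dx":116,"dy":-209,"dz":-66,"twist":0,"claw":0.6},{"dx":116,"dy":-209,"dz":-66,"twist":0,"claw":0.6},{"dx":116,"dy":-209,"dz":-66,"twist":0,"claw":0.6},{"dx":116,"dy":-209,"dz":-66,"twist":0,"claw":0.6},{"dx":116,"dy":-209,"dz":-66,"twist":0,"claw":0.6}]'
python3 - <<'E'
from h import *
p,d=eyes.snapshot("wrist");cv2.imwrite("pics/w1.png",p)
for q,z in dict(tray_knob=.08,spearman=.039,swordsman=.039,nozzle_tip=.1).items(): print(q,*place("wrist",q,z))
print(r.get_state()["tool_pos"],r.get_state()["eef_rot"])
E
```

```text
clock: 2.9
tool_pos: [0.5096, 0.0333, 0.1599]
eef_rot: [0.049, 0.999, 0.0, -0.0]
contact_force: [-0.4, 1.3, -0.9]
opening: 0.601
finger_force: 0.0
tray_knob (0.94, array([315.2, 210.3]), array([0.5131, 0.0316, 0.08  ]))
spearman (0.67, array([276.6, 325.9]), array([ 0.6418, -0.0191,  0.039 ]))
swordsman (0.57, array([351.7, 349.3]), array([0.6766, 0.0521, 0.039 ]))
nozzle_tip
[0.50913336 0.03614875 0.16076769] [4.57660310e-02 9.98952063e-01 4.36218300e-04 2.35683368e-04]
```

View pics/w1.png

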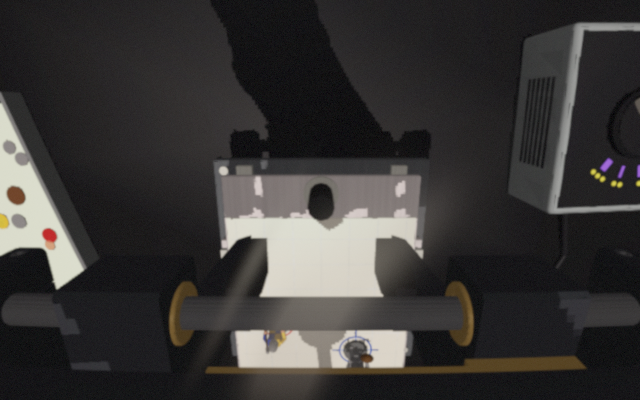

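The wrist view shows the knob at (320,200), between the fingers, and both figures beyond it, which agrees with the earlier estimates. I'll descend and pinch.

```bash
python3 -m pendant '[{"dx":2,"dy":0,"dz":-50,"twist":0,"claw":0.6},{"dx":2,"dy":0,"dz":-90,"twist":0,"claw":0.6},{"dx":2,"dy":0,"dz":-110,"twist":0,"claw":0.6},{"dx":2,"dy":0,"dz":-110,"twist":0,"claw":0.6},{"dx":2,"dy":0,"dz":-110,"twist":0,"claw":0},{"dx":2,"dy":0,"dz":-110,"twist":0,"claw":0},{"dx":2,"dy":0,"dz":-110,"twist":0,"claw":0},{"dx":2,"dy":0,"dz":-110,"twist":0,"claw":0}]' 20
```

```text
clock: 3.95
tool_pos: [0.5121, 0.0343, 0.0513]
eef_rot: [0.048, 0.999, 0.0, 0.001]
contact_force: [-0.4, -2.6, 1.6]
opening: 0.263
finger_force: 1.7
```

```bash
python3 -m pendant '[{"dx":0,"dy":0,"dz":0,"claw":0},{"dx":0,"dy":0,"dz":0,"claw":0},{"dx":5,"dy":9,"dz":0,"claw":0},{"dx":10,"dy":18,"dz":0,"claw":0},{"dx":15,"dy":27,"dz":0,"claw":0},{"dx":18,"dy":33,"dz":0,"claw":0},{"dx":18,"dy":33,"dz":0,"claw":0},{"dx":18,"dy":33,"dz":0,"claw":0}]' 20
python3 - <<'E'
from h import *
p,d=eyes.snapshot("scene");cv2.imwrite("pics/s2.png",p)
for q,z in dict(spearman=.039,swordsman=.039,nozzle_tip=.1).items(): print(q,*place("scene",q,z))
pt,d=eyes.snapshot("top")
for q,z in dict(tray_knob=.08,spearman=.039,swordsman=.039).items(): print(q,*place("top",q,z))
cv2.imwrite("pics/d.png",np.hstack([cv2.resize(p[195:255,260:340],(400,300),interpolation=0),cv2.resize(pt[140:200,260:340],(400,300),interpolation=0)]))
E
```

```text
spearman (0.6, array([300.3, 223. ]), array([ 0.6338, -0.0238,  0.039 ]))
swordsman (0.64, array([306.1, 241.6]), array([0.6661, 0.0539, 0.039 ]))
nozzle_tip (0.65, array([298.2, 218.4]), array([0.6666, 0.0169, 0.1   ]))
tray_knob
spearman (0.55, array([309.1, 177.6]), array([ 0.6376, -0.0114,  0.039 ]))
swordsman (0.53, array([289.1, 163.2]), array([0.6786, 0.0467, 0.039 ]))validation failed for argument at $[0]...
```

View pics/d.png

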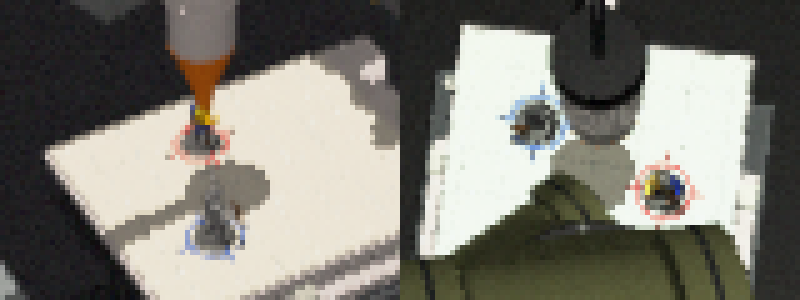

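The call was refused because a row must contain every key, so the tray hasn't moved. Resending in full.

```bash
python3 -m pendant '[{"dx":0,"dy":0,"dz":0,"twist":0,"claw":0},{"dx":0,"dy":0,"dz":0,"twist":0,"claw":0},{"dx":5,"dy":9,"dz":0,"twist":0,"claw":0},{"dx":10,"dy":18,"dz":0,"twist":0,"claw":0},{"dx":15,"dy":27,"dz":0,"twist":0,"claw":0},{"dx":18,"dy":33,"dz":0,"twist":0,"claw":0},{"dx":18,"dy":33,"dz":0,"twist":0,"claw":0},{"dx":18,"dy":33,"dz":0,"twist":0,"claw":0}]' 20
python3 - <<'E'
from h import *
p,d=eyes.snapshot("scene");cv2.imwrite("pics/s3.png",p)
for q,z in dict(spearman=.039,swordsman=.039,nozzle_tip=.1).items(): print(q,*place("scene",q,z))
pt,d=eyes.snapshot("top")
for q,z in dict(tray_knob=.08,spearman=.039,swordsman=.039).items(): print(q,*place("top",q,z))
cv2.imwrite("pics/e.png",cv2.resize(p[195:255,265:345],(800,600),interpolation=0))
E
```

```text
clock: 5.15
tool_pos: [0.5301, 0.0684, 0.0511]
eef_rot: [0.047, 0.999, 0.001, 0.001]
contact_force: [0.2, 1.5, 5.7]
opening: 0.219
finger_force: 20.0
spearman (0.53, array([303.5, 232.5]), array([0.6503, 0.0175, 0.039 ]))
swordsman (0.52, array([304.5, 255.4]), array([0.7007, 0.0964, 0.039 ]))
nozzle_tip (0.61, array([297.9, 218.5]), array([0.6675, 0.017 , 0.1   ]))
tray_knob
spearman (0.57, array([299.5, 171.8]), array([0.654 , 0.0163, 0.039 ]))
swordsman (0.6, array([277.2, 157.2]), array([0.6957, 0.0813, 0.039 ]))
```

View pics/e.png

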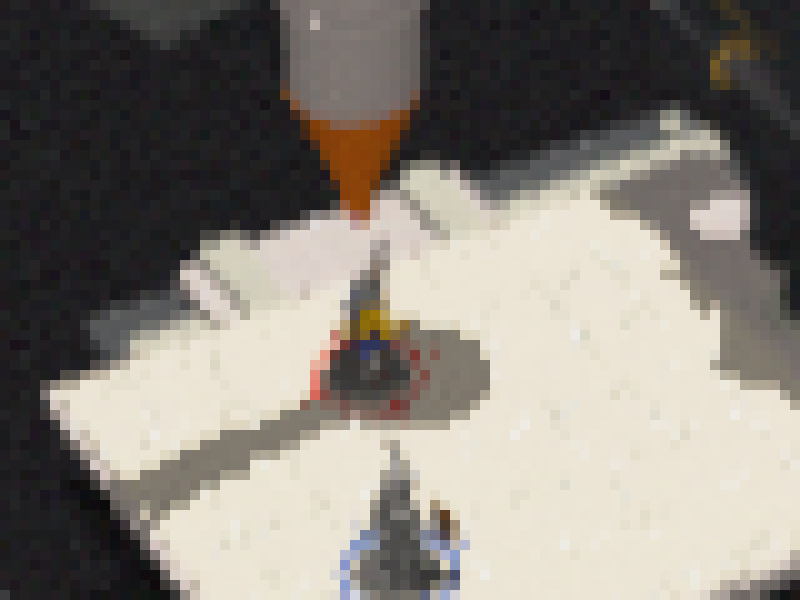

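```bash
python3 - <<'E'
from h import *
tip=atz("scene",(300.2,216.8),.1)
p=cv2.imread("pics/s3.png");hsv=cv2.cvtColor(p,cv2.COLOR_BGR2HSV)
m=((hsv[...,0]<8)|(hsv[...,0]>170))&(hsv[...,1]>60);m[:226]=0;m[240:]=0;m[:,:293]=0;m[:,312:]=0
ys,xs=np.nonzero(m);print(xs.min(),xs.max(),ys.min(),ys.max())
print(tip,atz("scene",(301.3,231.5),.041),atz("scene",((xs.min()+xs.max())/2,(ys.min()+ys.max())/2),.039))
i=eyes.camera_info("scene");P=np.array(i["world_to_cam"])
for z in(.1,.041,.039):
    q,_=cv2.projectPoints(np.array([[tip[0],tip[1],z]]),cv2.Rodrigues(P[:3,:3])[0],P[:3,3],np.array(i["K"]),np.array(i["D"]));print(z,q.ravel())
E
```

```text
295 308 228 236
[0.65801452 0.01436601 0.1       ] [0.65417292 0.01194233 0.041     ] [0.65370261 0.01221572 0.039     ]
0.1 [300.2 216.8]
0.041 [300.67385472 232.46033623]
0.039 [300.68936486 232.97347298]
```

```bash
python3 -m pendant '[{"dx":3,"dy":1,"dz":0,"twist":0,"claw":0},{"dx":3,"dy":1,"dz":0,"twist":0,"claw":0},{"dx":3,"dy":1,"dz":0,"twist":0,"claw":0},{"dx":3,"dy":1,"dz":0,"twist":0,"claw":0.6},{"dx":3,"dy":1,"dz":0,"twist":0,"claw":0.6},{"dx":3,"dy":1,"dz":0,"twist":0,"claw":0.6},{"dx":3,"dy":1,"dz":50,"twist":0,"claw":0.6},{"dx":3,"dy":1,"dz":100,"twist":0,"claw":0.6}]' 20
python3 -m pendant '[{"dx":-20,"dy":45,"dz":10,"twist":0.1,"claw":0.6},{"dx":-60,"dy":204,"dz":10,"twist":0.639,"claw":0.6},{"dx":-60,"dy":204,"dz":10,"twist":0.639,"claw":0.6},{"dx":-60,"dy":204,"dz":10,"twist":0.639,"claw":0.6},{"dx":-60,"dy":204,"dz":10,"twist":0.639,"claw":0.6},{"dx":-60,"dy":204,"dz":10,"twist":0.639,"claw":0.6},{"dx":-60,"dy":204,"dz":10,"twist":0.639,"claw":0.6},{"dx":-60,"dy":204,"dz":10,"twist":0.639,"claw":0.6}]'
python3 - <<'E'
from h import *
p,d=eyes.snapshot("scene")
cv2.imwrite("pics/f.png",cv2.resize(p[195:255,265:345],(800,600),interpolation=0))
w,d=eyes.snapshot("wrist");cv2.imwrite("pics/w2.png",w)
print(place("wrist","wing",.077)); s=r.get_state();print(s["clock"],s["tool_pos"],s["eef_rot"],s["q"])
E
```

```text
clock: 6.35
tool_pos: [0.5309, 0.0682, 0.1496]
eef_rot: [0.047, 0.999, -0.0, -0.003]
contact_force: [0.7, -0.0, 0.6]
opening: 0.602
finger_force: 0.0
clock: 7.15
tool_pos: [0.4732, 0.2696, 0.1599]
eef_rot: [-0.266, 0.964, -0.001, -0.0]
contact_force: [0.7, -0.3, -1.2]
opening: 0.6
finger_force: 0.0
[(0.55, array([325.2, 206.7]), array([0.4736, 0.2742, 0.077 ])), (0.51, array([ 41. , 161.6]), array([0.5517, 0.0773, 0.077 ]))]
7.3 [0.47306816 0.27053826 0.16018575] [-2.67178630e-01  9.63646857e-01 -5.51062429e-04 -1.07937592e-04] [-0.33834073  0.72581036 -0.4459388   1.87560717  0.49327578  0.6515826
  1.02583804]
```

View pics/f.png

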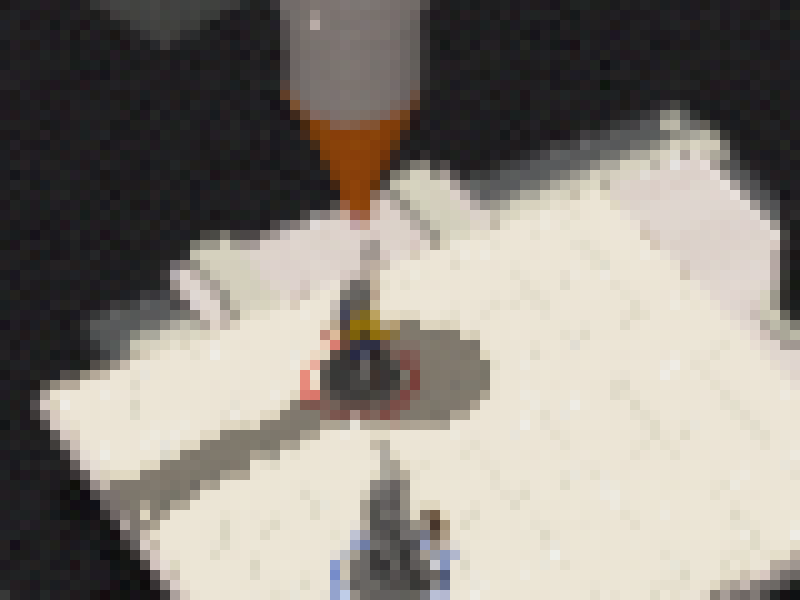

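View pics/w2.png

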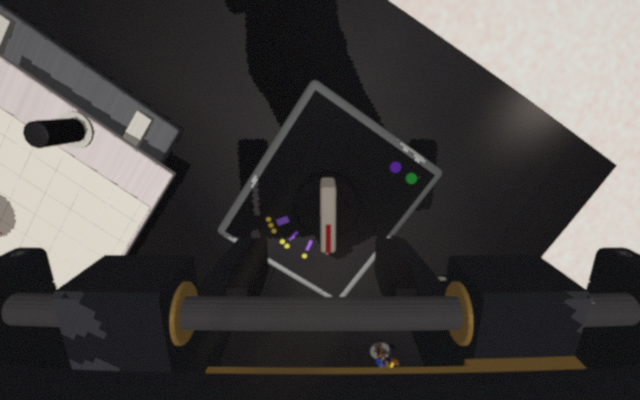

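The spearman's base is now at about (300.7,232), right under the tip. The wing sits centred and aligned between the fingers at (328,215). Descend and grip it.

```bash
python3 -m pendant '[{"dx":0,"dy":3,"dz":-45,"twist":0,"claw":0.5},{"dx":0,"dy":3,"dz":-75,"twist":0,"claw":0.4},{"dx":0,"dy":3,"dz":-75,"twist":0,"claw":0.3},{"dx":0,"dy":3,"dz":-75,"twist":0,"claw":0},{"dx":0,"dy":3,"dz":-75,"twist":0,"claw":0},{"dx":0,"dy":3,"dz":-75,"twist":0,"claw":0},{"dx":0,"dy":3,"dz":-75,"twist":0,"claw":0},{"dx":0,"dy":3,"dz":-75,"twist":0,"claw":0}]' 40
python3 -m pendant '[{"dx":0,"dy":0,"dz":0,"twist":0,"claw":0},{"dx":0,"dy":0,"dz":0,"twist":-0.15,"claw":0},{"dx":0,"dy":0,"dz":0,"twist":-0.3,"claw":0},{"dx":0,"dy":0,"dz":0,"twist":-0.45,"claw":0},{"dx":0,"dy":0,"dz":0,"twist":-0.6,"claw":0},{"dx":0,"dy":0,"dz":0,"twist":-0.75,"claw":0},{"dx":0,"dy":0,"dz":0,"twist":-0.9,"claw":0},{"dx":0,"dy":0,"dz":0,"twist":-1.05,"claw":0}]'
python3 -m pendant '[{"dx":0,"dy":0,"dz":0,"twist":-0.12,"claw":0},{"dx":0,"dy":0,"dz":0,"twist":-0.17,"claw":0},{"dx":0,"dy":0,"dz":0,"twist":-0.17,"claw":0}]'; python3 -c "
from h import *
s=r.get_state();print(s['moment'],s['eef_rot']);w,d=eyes.snapshot('wrist');cv2.imwrite('pics/w3.png',w)"
```

```text
clock: 8.1
tool_pos: [0.4737, 0.2753, 0.0868]
eef_rot: [-0.268, 0.963, 0.0, 0.001]
contact_force: [0.3, -1.7, 7.3]
opening: 0.113
finger_force: 40.0
clock: 8.9
tool_pos: [0.4738, 0.2741, 0.0868]
eef_rot: [0.254, 0.967, 0.0, 0.001]
contact_force: [0.3, -3.9, 8.1]
opening: 0.11
finger_force: 40.0
clock: 9.2
tool_pos: [0.4737, 0.274, 0.0869]
eef_rot: [0.332, 0.943, -0.0, 0.001]
contact_force: [0.6, -4.3, 8.8]
opening: 0.111
finger_force: 40.0
[-0.8860972  -0.19983878  0.16001464] [ 3.32431482e-01  9.43126413e-01 -6.53350691e-05  1.36889507e-03]
```

```bash
python3 - <<'E'
import cv2,numpy as np
for n in("w2","w3"):
    p=cv2.imread(f"pics/{n}.png");h=cv2.cvtColor(p,cv2.COLOR_BGR2HSV)
    m=((h[...,0]<10)|(h[...,0]>170))&(h[...,1]>110)&(h[...,2]>60);m[:,:250]=0;m[:,400:]=0;m[290:]=0
    ys,xs=np.nonzero(m);print(n,len(xs),cv2.fitLine(np.c_[xs,ys].astype(np.float32),2,0,.01,.01).ravel() if len(xs)>4 else 0)
E
```

```text
w2 141 [7.7308402e-03 9.9997014e-01 3.2800708e+02 2.3880142e+02]
w3 66 [-4.371139e-08  1.000000e+00  3.205000e+02  2.840000e+02]
```

View pics/w3.png

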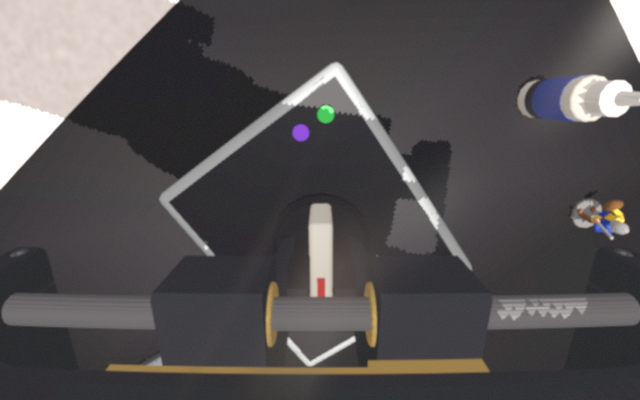

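The wing is square in the fingers at dial ≈1.21, with a moment of 0.16 N m. Hold it for about 2 s, then release.

```bash
H='hold'; python3 -m pendant '[{"dx":0,"dy":0,"dz":0,"twist":0,"claw":0},{"dx":0,"dy":0,"dz":0,"twist":0,"claw":0},{"dx":0,"dy":0,"dz":0,"twist":0,"claw":0},{"dx":0,"dy":0,"dz":0,"twist":0,"claw":0},{"dx":0,"dy":0,"dz":0,"twist":0,"claw":0},{"dx":0,"dy":0,"dz":0,"twist":0,"claw":0},{"dx":0,"dy":0,"dz":0,"twist":0,"claw":0},{"dx":0,"dy":0,"dz":0,"twist":0,"claw":0}]'
python3 -m pendant '[{"dx":0,"dy":0,"dz":0,"twist":0,"claw":0},{"dx":0,"dy":0,"dz":0,"twist":0,"claw":0},{"dx":0,"dy":0,"dz":0,"twist":0,"claw":0},{"dx":0,"dy":0,"dz":0,"twist":0,"claw":0},{"dx":0,"dy":0,"dz":0,"twist":0,"claw":0},{"dx":0,"dy":0,"dz":0,"twist":0,"claw":0},{"dx":0,"dy":0,"dz":0,"twist":0,"claw":0},{"dx":0,"dy":0,"dz":0,"twist":0,"claw":0}]'
python3 -m pendant '[{"dx":0,"dy":0,"dz":0,"twist":0,"claw":0},{"dx":0,"dy":0,"dz":0,"twist":0,"claw":0},{"dx":0,"dy":0,"dz":0,"twist":0,"claw":0.7},{"dx":0,"dy":0,"dz":0,"twist":0,"claw":0.7},{"dx":0,"dy":0,"dz":0,"twist":0,"claw":0.7},{"dx":0,"dy":0,"dz":0,"twist":0,"claw":0.7},{"dx":0,"dy":0,"dz":0,"twist":0,"claw":0.7},{"dx":0,"dy":0,"dz":0,"twist":0,"claw":0.7}]'
```

```text
clock: 10.05
tool_pos: [0.4737, 0.274, 0.0868]
eef_rot: [0.332, 0.943, 0.0, 0.001]
contact_force: [1.0, -4.0, 8.7]
opening: 0.113
finger_force: 40.0
clock: 10.85
tool_pos: [0.4737, 0.274, 0.0868]
eef_rot: [0.332, 0.943, 0.0, 0.001]
contact_force: [1.3, -4.6, 7.7]
opening: 0.114
finger_force: 40.0
clock: 11.65
tool_pos: [0.4715, 0.2763, 0.0851]
eef_rot: [0.331, 0.944, 0.0, -0.001]
contact_force: [-0.5, 0.2, 0.2]
opening: 0.628
finger_force: 0.0
```

```bash
python3 -m pendant '[{"dx":0,"dy":0,"dz":45,"twist":0,"claw":0.7},{"dx":0,"dy":0,"dz":75,"twist":0,"claw":0.7},{"dx":20,"dy":-40,"dz":75,"twist":0.15,"claw":0.6},{"dx":60,"dy":-205,"dz":75,"twist":0.583,"claw":0.6},{"dx":60,"dy":-205,"dz":75,"twist":0.583,"claw":0.6},{"dx":60,"dy":-205,"dz":75,"twist":0.583,"claw":0.6},{"dx":60,"dy":-205,"dz":75,"twist":0.583,"claw":0.6},{"dx":60,"dy":-205,"dz":75,"twist":0.583,"claw":0.6}]'
python3 - <<'E'
from h import *
w,d=eyes.snapshot("wrist");s=r.get_state();print(s["tool_pos"],s["eef_rot"]);print(place("wrist","tray_knob",.08))
p,d=eyes.snapshot("scene")
for n,q in(("s3",cv2.imread("pics/s3.png")),("now",p)):
    a=cv2.imread("pics/scene0.png")[225:262,395:440].astype(int);b=q[225:262,395:440].astype(int);print(n,abs(a-b).mean())
hsv=cv2.cvtColor(p,cv2.COLOR_BGR2HSV);h0=cv2.cvtColor(cv2.imread("pics/scene0.png"),cv2.COLOR_BGR2HSV)
for h in(h0,hsv):
    m=((h[...,0]<10)|(h[...,0]>170))&(h[...,1]>110)&(h[...,2]>80);m[:225]=0;m[262:]=0;m[:,:400]=0;m[:,430:]=0
    print(np.argwhere(m).mean(0),m.sum())
E
```

```text
clock: 12.45
tool_pos: [0.5327, 0.0661, 0.1599]
eef_rot: [0.05, 0.999, -0.001, -0.0]
contact_force: [-0.2, 0.7, -0.6]
opening: 0.604
finger_force: 0.0
[0.53226933 0.06960041 0.16008497] [ 4.78712025e-02  9.98853400e-01  3.48281293e-04 -3.36054707e-04]
[(0.68, array([322.6, 204.6]), array([0.532 , 0.0733, 0.08  ]))]
s3 2.4194194194194196
now 2.4442442442442442
[241.875 413.75 ] 8
[241.875 413.75 ] 8
```

The dial is back at off. Regrip the knob and shift the tray by (-39, -72.6) mm.

```bash
python3 -m pendant '[{"dx":0,"dy":1,"dz":-50,"twist":0,"claw":0.6},{"dx":0,"dy":1,"dz":-90,"twist":0,"claw":0.6},{"dx":0,"dy":1,"dz":-110,"twist":0,"claw":0.5},{"dx":0,"dy":1,"dz":-110,"twist":0,"claw":0},{"dx":0,"dy":1,"dz":-110,"twist":0,"claw":0},{"dx":0,"dy":1,"dz":-110,"twist":0,"claw":0},{"dx":0,"dy":1,"dz":-110,"twist":0,"claw":0},{"dx":0,"dy":1,"dz":-110,"twist":0,"claw":0}]' 20
python3 -m pendant '[{"dx":0,"dy":0,"dz":0,"twist":0,"claw":0},{"dx":-6,"dy":-12,"dz":0,"twist":0,"claw":0},{"dx":-13,"dy":-24,"dz":0,"twist":0,"claw":0},{"dx":-20,"dy":-37,"dz":0,"twist":0,"claw":0},{"dx":-26,"dy":-49,"dz":0,"twist":0,"claw":0},{"dx":-33,"dy":-61,"dz":0,"twist":0,"claw":0},{"dx":-39,"dy":-73,"dz":0,"twist":0,"claw":0},{"dx":-39,"dy":-73,"dz":0,"twist":0,"claw":0}]'
python3 -m pendant '[{"dx":0,"dy":0,"dz":0,"twist":0,"claw":0}]'
python3 - <<'E'
from h import *
p,d=eyes.snapshot("scene");cv2.imwrite("pics/s4.png",p)
print(place("scene","swordsman",.039));s=r.get_state();print(s["tool_pos"])
cv2.imwrite("pics/g.png",cv2.resize(p[195:255,265:345],(800,600),interpolation=0))
E
```

```text
clock: 13.4
tool_pos: [0.5326, 0.0714, 0.0514]
eef_rot: [0.046, 0.999, 0.0, 0.001]
contact_force: [-2.5, -0.2, 4.1]
opening: 0.218
finger_force: 20.0
clock: 14.2
tool_pos: [0.4928, -0.0052, 0.0512]
eef_rot: [0.048, 0.999, -0.001, 0.0]
contact_force: [-0.2, -1.5, 10.3]
opening: 0.218
finger_force: 20.0
clock: 14.3
tool_pos: [0.4929, -0.0045, 0.0512]
eef_rot: [0.048, 0.999, -0.001, 0.0]
contact_force: [-0.6, -1.4, 11.0]
opening: 0.222
finger_force: 20.0
[(0.54, array([302.8, 233.2]), array([0.6536, 0.0188, 0.039 ]))]
[ 0.49291004 -0.00433003  0.05122722]
```

View pics/g.png

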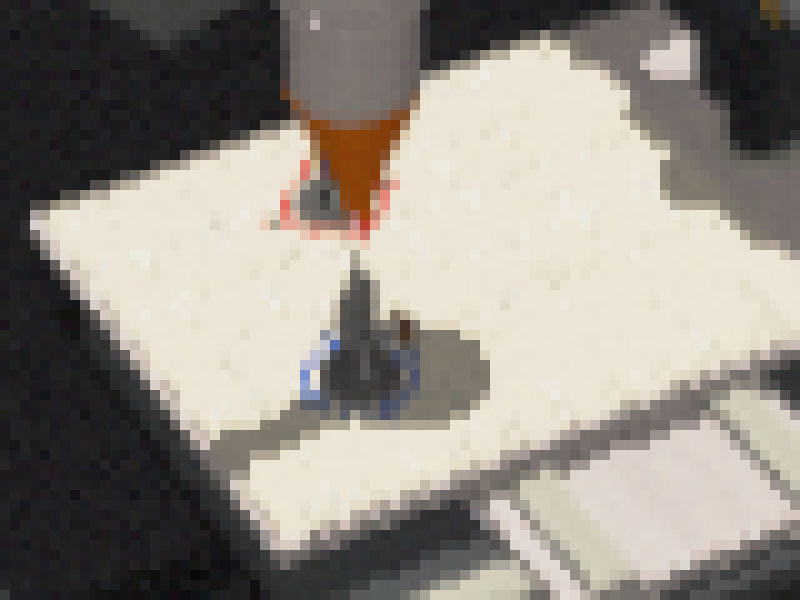

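The blue ring spans (302–422, 332–415), the same place the red ring had under the nozzle, so the swordsman is centred. Release and return to the dial.

```bash
python3 -m pendant '[{"dx":0,"dy":0,"dz":0,"twist":0,"claw":0.6},{"dx":0,"dy":0,"dz":0,"twist":0,"claw":0.6},{"dx":0,"dy":0,"dz":0,"twist":0,"claw":0.6},{"dx":0,"dy":0,"dz":50,"twist":0,"claw":0.6},{"dx":0,"dy":0,"dz":100,"twist":0,"claw":0.6},{"dx":-3,"dy":45,"dz":109,"twist":0.1,"claw":0.6},{"dx":-6,"dy":90,"dz":109,"twist":0.2,"claw":0.6},{"dx":-10,"dy":135,"dz":109,"twist":0.3,"claw":0.6}]'
python3 -m pendant '[{"dx":-9,"dy":144,"dz":0,"twist":0.339,"claw":0.6},{"dx":-9,"dy":144,"dz":0,"twist":0.339,"claw":0.6},{"dx":-9,"dy":144,"dz":0,"twist":0.339,"claw":0.6},{"dx":-9,"dy":144,"dz":0,"twist":0.339,"claw":0.6},{"dx":-9,"dy":144,"dz":0,"twist":0.339,"claw":0.6},{"dx":-9,"dy":144,"dz":0,"twist":0.339,"claw":0.6}]'
python3 - <<'E'
from h import *
w,d=eyes.snapshot("wrist");h=cv2.cvtColor(w,cv2.COLOR_BGR2HSV)
m=((h[...,0]<10)|(h[...,0]>170))&(h[...,1]>110)&(h[...,2]>60);m[:,:250]=0;m[:,400:]=0;m[290:]=0
ys,xs=np.nonzero(m);print(cv2.fitLine(np.c_[xs,ys].astype(np.float32),2,0,.01,.01).ravel())
print(place("wrist","wing",.077));s=r.get_state();print(s["tool_pos"],s["eef_rot"])
p,d=eyes.snapshot("scene");q=cv2.imread("pics/s4.png")
print(abs(p[200:255,265:320].astype(int)-q[200:255,265:320]).mean())
E
```

```text
clock: 15.2
tool_pos: [0.4836, 0.134, 0.1598]
eef_rot: [-0.104, 0.995, 0.0, 0.001]
contact_force: [1.5, -0.4, -1.3]
opening: 0.599
finger_force: 0.0
clock: 15.8
tool_pos: [0.4745, 0.2749, 0.1587]
eef_rot: [-0.269, 0.963, -0.001, -0.001]
contact_force: [-0.2, -0.4, -0.8]
opening: 0.599
finger_force: 0.0
[-4.3711388e-08  1.0000000e+00  3.2200000e+02  2.3369565e+02]
[(0.7, array([321.6, 200.8]), array([0.4725, 0.2737, 0.077 ]))]
[0.47481239 0.27486877 0.15896987] [-2.68328164e-01  9.63326990e-01 -9.36475063e-04 -4.79796712e-04]
2.8517906336088155
```

```bash
python3 -m pendant '[{"dx":-1,"dy":0,"dz":-45,"twist":0,"claw":0.5},{"dx":-1,"dy":0,"dz":-74,"twist":0,"claw":0.4},{"dx":-1,"dy":0,"dz":-74,"twist":0,"claw":0.3},{"dx":-1,"dy":0,"dz":-74,"twist":0,"claw":0},{"dx":-1,"dy":0,"dz":-74,"twist":0,"claw":0},{"dx":-1,"dy":0,"dz":-74,"twist":0,"claw":0},{"dx":-1,"dy":0,"dz":-74,"twist":0,"claw":0},{"dx":-1,"dy":0,"dz":-74,"twist":0,"claw":0}]' 40
python3 -m pendant '[{"dx":0,"dy":0,"dz":0,"twist":0,"claw":0},{"dx":0,"dy":0,"dz":0,"twist":-0.15,"claw":0},{"dx":0,"dy":0,"dz":0,"twist":-0.3,"claw":0},{"dx":0,"dy":0,"dz":0,"twist":-0.45,"claw":0},{"dx":0,"dy":0,"dz":0,"twist":-0.6,"claw":0},{"dx":0,"dy":0,"dz":0,"twist":-0.75,"claw":0},{"dx":0,"dy":0,"dz":0,"twist":-0.9,"claw":0},{"dx":0,"dy":0,"dz":0,"twist":-1.05,"claw":0}]'
python3 -m pendant '[{"dx":0,"dy":0,"dz":0,"twist":-0.12,"claw":0},{"dx":0,"dy":0,"dz":0,"twist":-0.17,"claw":0},{"dx":0,"dy":0,"dz":0,"twist":-0.17,"claw":0}]'; python3 -c "
from h import *
s=r.get_state();print(s['moment'],s['eef_rot']);w,d=eyes.snapshot('wrist')
h=cv2.cvtColor(w,cv2.COLOR_BGR2HSV)
m=((h[...,0]<10)|(h[...,0]>170))&(h[...,1]>110)&(h[...,2]>60);m[:,:250]=0;m[:,400:]=0;m[290:]=0
ys,xs=np.nonzero(m);print(len(xs),xs.mean(),ys.mean())"
```

```text
clock: 16.75
tool_pos: [0.4753, 0.2763, 0.0868]
eef_rot: [-0.269, 0.963, -0.001, 0.002]
contact_force: [3.0, -3.5, 7.7]
opening: 0.108
finger_force: 40.0
clock: 17.55
tool_pos: [0.4753, 0.2734, 0.0868]
eef_rot: [0.254, 0.967, -0.002, 0.002]
contact_force: [2.1, -10.6, 9.4]
opening: 0.108
finger_force: 40.0
clock: 17.85
tool_pos: [0.4751, 0.273, 0.0867]
eef_rot: [0.332, 0.943, -0.002, 0.002]
contact_force: [2.6, -10.2, 10.0]
opening: 0.109
finger_force: 40.0
[-2.10925936 -0.53175179  0.20636816] [ 0.33248998  0.94310255 -0.00211222  0.00187828]
93 320.16129032258067 282.35483870967744
```

Same state as the first time: dial ≈1.22, wing square in the grip. Hold for about 2 s and hand in.

```bash
python3 -m pendant '[{"dx":0,"dy":0,"dz":0,"twist":0,"claw":0},{"dx":0,"dy":0,"dz":0,"twist":0,"claw":0},{"dx":0,"dy":0,"dz":0,"twist":0,"claw":0},{"dx":0,"dy":0,"dz":0,"twist":0,"claw":0},{"dx":0,"dy":0,"dz":0,"twist":0,"claw":0},{"dx":0,"dy":0,"dz":0,"twist":0,"claw":0},{"dx":0,"dy":0,"dz":0,"twist":0,"claw":0},{"dx":0,"dy":0,"dz":0,"twist":0,"claw":0}]'
python3 -m pendant '[{"dx":0,"dy":0,"dz":0,"twist":0,"claw":0},{"dx":0,"dy":0,"dz":0,"twist":0,"claw":0},{"dx":0,"dy":0,"dz":0,"twist":0,"claw":0},{"dx":0,"dy":0,"dz":0,"twist":0,"claw":0},{"dx":0,"dy":0,"dz":0,"twist":0,"claw":0},{"dx":0,"dy":0,"dz":0,"twist":0,"claw":0},{"dx":0,"dy":0,"dz":0,"twist":0,"claw":0},{"dx":0,"dy":0,"dz":0,"twist":0,"claw":0}]'
python3 -c "
from plant import r
print(r.finish_job())"
```

```text
clock: 18.7
tool_pos: [0.4751, 0.2729, 0.0867]
eef_rot: [0.332, 0.943, -0.002, 0.002]
contact_force: [3.1, -9.7, 11.1]
opening: 0.108
finger_force: 40.0
clock: 19.5
tool_pos: [0.475, 0.273, 0.0867]
eef_rot: [0.332, 0.943, -0.002, 0.002]
contact_force: [3.2, -10.2, 10.9]
opening: 0.106
finger_force: 40.0
the job is handed in; nothing more can be done
None
```

I handed the job in at about 19.5 s: the spearman was held about 2 s at the third click and the dial sprang back to off, then the swordsman was centred and handed in with the dial still held there; no verdict was returned.

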